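# Change over the loading trays of the bolt torque rig

### The arm

A 7-joint arm with a two-finger parallel gripper is mounted at the origin on the work surface. World frame = base frame: x ahead of the robot, y to its left, z up, the work surface at z = 0. Lengths are in m, angles in rad, forces in N, time in s.
With the tool pointing down it reaches from about 0.4 to 0.9 m from the base axis. Payload 5.5 kg.
Tool frame: the origin (TCP) lies on the centre line of the jaws, within the pads' length; the fingertips stand 25 mm ahead of it and the grasp point (between the pads) lies 6 mm ahead of it; z points along the fingers, y is the line along which they close (so a half turn about z gives the same grasp; the last joint's range is limited). The gripper opens to 92 mm and grips with 3 to 60 N. Pads are 19 mm wide; open, the fingers measure 130 mm over their backs; the gripper's body (75 mm by 190 mm) begins 47 mm behind the grasp point.
Start: joints at [1.523, 0.501, -0.427, 1.55, 0.221, 1.138, -0.21], TCP at [0.199, -0.619, 0.252] pointing down, gripper open.
Joint ranges: [-2.88, 2.88], [-0.31, 2.03], [-1.54, 1.56], [0.2, 2.42], [-1.41, 4.55], [0.19, 2.02], [-2.57, 2.57]. Speed limits (rad/s): [2.57, 2.57, 3.14, 3.14, 3.14, 3.14, 3.14].

### API

Orientations are given as a 3x3 rotation matrix whose columns are the frame's x, y, z axes.
In Python, from cell import sense, optics, close_job gives the robot as it stands.
- The arm moves only by the shell command python3 -m creep 'ROWS' [OPENING] [FORCE]. ROWS is JSON, one flat list of numbers, 6 for each row, row after row: the shift along the tool's x, y, z in mm, then the turn, a rotation vector about the tool's x, y, z in degrees. In form: [x, y, z, rx, ry, rz, x, y, z, rx, ry, rz, ...]. A call has 1 to 8 rows; each row is the pose to reach, as a shift and turn from the pose commanded when the call began, along the tool's axes at that moment; what a row does not reach only later rows make up. A row lasts 1/8 s, in which the tool goes at most 62.5 mm and 10.7 degrees, less where a joint would pass 70% of its speed; a pose out of reach is approached as far as the arm can. A call with a gripper value outside its range is refused whole. OPENING is the opening, from 0 (shut) to 1 (fully open), set as the call begins (- or left out, the last holds). The fingers move at their own pace and stop on an object; FORCE is the grip in N (left out, the last holds). Time passes only in rows, so rows that repeat a pose let the fingers close. It gives the time, the measured TCP pose, the force, the opening and the grip force at its end, in the units of the state.
- sense(): the state, without advancing time (a new reading comes with each control period).
- optics.snapshot(name): name is "scene" or "top"; returns a dict with "pixels" (384x512x3 uint8, red, green, blue), "camera_matrix" (3x3 intrinsics, pixels), "k1" (the pictures are not rectified: a ray, as slopes to the right and down, at radius r is drawn at 1 + k1 r^2 times it, then the intrinsics apply), "rvec" (rotation vector, rad) and "tvec" (3), from world to camera coordinates, as OpenCV has them. Camera axes: x right, y down, z forward; pixel columns grow to the right and rows downward; lengths in m; the calibration is good to about 2 mm. A picture is of the moment at which its call begins. There is no depth.
- close_job(): hands the job in; it is judged then, once.
Trained networks look in a picture, given as the dict that the camera call returned (one of the last four; its "shot" number tells which), for a name from the list of things; names that differ only in an ending like _2 or _b are one class to them, and where a whole thing is asked for, a point or a joint stands for the part that bears it (a point fixed in the world has none). Each returns a list of dicts, best first, with "p" (0 to 1); they miss things now and then, are a little off and sometimes report something else, mostly with a low value. They report only what shows in the picture. A call takes as long as a camera call.
- optics.spot_in(picture, query): "location" ([column, row] in pixels, amid what is visible of it).
- optics.pinpoint(picture, query): "location" ([column, row] in pixels: a listed point, or the origin of a listed thing).
The state is a dict: "time": time; "joint_positions": joint angles; "joint_velocities": joint speeds; "effort": joint torques, N m; "ee_pos": TCP position; "eef_rot": TCP orientation; "wrist_force": force on the tool from outside, world axes, zero at the start; "moment": the same for the moment, N m; "grip_width": finger opening in m; "grasp_force": force on a finger pad.
Only numpy, scipy, OpenCV 4.12 (cv2) and the standard library are available. Lean on these libraries where they do the work, as an engineer would, in place of code of your own. Each camera call takes 0.05 s, during which the arm holds its last target. There are 200 camera calls.

### The job

Only one loading tray may be out at a time: first push the tray with the grey bolt holder block, which stands out, fully home, then hook a fingertip behind the front lip of the tray with the nickel-plated socket and draw it out along its rail all the way to its stop. Do not pinch the lips or touch the socket, which must ride along still standing on its tray. Leave the loose things on the bench where they lie.

Things in the scene. Friction and masses are not known exactly. Their poses are not given: they have to be found in the camera images.
- holder_slide: The holder slide: fixed rail bed 60 mm wide, rail tops 16 mm above the bench, x = -140 to +260 mm; grey drive pedestal 95 mm high at x = 205 mm and beyond, shaft nose 62 mm up reaching to x = 170 mm. Origin: on the bench, below the middle of the lip's inner face when the tray is home. z up; x along the rail to the pedestal (the tray comes out along -x), y across.
- socket_slide: The socket slide: same build, size and axes as the holder slide, origin likewise; which of the two stands on the left and which on the right varies.
- holder_tray (a joint): Tray with the grey polymer bolt holder block; starts 50 to 100 mm out. 0 = fully home, 0.12 (m) = fully out at its stop, towards -x of its slide; stays where left, about 2 N friction. Tray 70 mm wide, 150 mm long behind its lip, floor top 24 mm and side walls' tops 34 mm above the bench; the block (52 mm wide, bolt heads to 56 mm above the bench) is fixed 76 to 120 mm behind the lip.
- socket_tray (a joint): Tray with the loose nickel-plated socket; starts fully home. 0 = fully home, 0.12 (m) = fully out at its stop, towards -x of its slide; stays where left, about 2 N friction. Tray 70 mm wide, 150 mm long behind its lip, floor top 24 mm and side walls' tops 34 mm above the bench; 65 mm or more of floor is free between lip and socket.
- holder_lip (a point): The holder tray's upright steel lip, the inner part of the tray's front wall: 70 mm wide, 5 mm thick, top edge 50 mm above the bench and 26 mm above the tray floor. Point: middle of the top edge of its inner face (the face towards the tray's load); axes as the slide's, the lip lies on the -x side of it.
- socket_lip (a point): The socket tray's upright steel lip, the inner part of the tray's front wall: 70 mm wide, 5 mm thick, top edge 50 mm above the bench and 26 mm above the tray floor. Point: middle of the top edge of its inner face (the face towards the tray's load); axes as the slide's, the lip lies on the -x side of it.
- holder_face (a point): The holder tray's grey front plate, fixed against the outside of the lip and level with its top: 70 mm wide, 5 mm thick, from 18 to 50 mm above the bench. Point: middle of its outer (front) face, 31 mm above the bench, 10 mm to the -x side of the lip's inner face; axes as the slide's.
- socket_face (a point): The socket tray's grey front plate, fixed against the outside of the lip and level with its top: 70 mm wide, 5 mm thick, from 18 to 50 mm above the bench. Point: middle of its outer (front) face, 31 mm above the bench, 10 mm to the -x side of the lip's inner face; axes as the slide's.
- nickel_socket: Nickel-plated drive socket, 33 mm diameter, 40 mm high, about 0.14 kg, standing loose and upright on the socket tray about 95 mm behind the lip's inner face. Origin: centre of its underside; z up along its axis.
- brass_nut: Bystander: brass hex nut, 46 mm across flats, 24 mm high, flat on the bench between the two slides. Origin: centre of its underside.
- hex_key: Bystander: steel hex key, 8 mm thick, 120 by 35 mm, flat on the bench right of the slides (-y). Origin: on the bench near the middle of the long leg.
- deep_socket: Bystander: deep socket, 33 mm diameter, 75 mm high, standing on the bench left of the slides (+y). Origin: centre of its underside.
- bolt: Bystander: hex bolt standing on its head, head 33 mm wide, 62 mm high, left of the slides (+y). Origin: centre of its underside.
- washer: Bystander: flat steel washer, 44 mm diameter, 6 mm thick, on the bench between the slides and the robot. Origin: centre of its underside.
- spanner: Bystander: spanner 180 mm long lying on the bench on the right (-y). Origin: near its middle, on the bench.

How it is judged:
On the way, in this order (a step that is already met when the one before it is completed fails the run):
1. the bolt holder tray is fully home while the socket tray is still home (value of joint holder_tray below 0.005 m and value of joint socket_tray below 0.015 m), for 0.2 s.
2. the socket tray is on its way out, drawn by a fingertip behind its lip (value of joint socket_tray between 0.02 and 0.105 m and contact force between the fingers and socket_tray_c0 above 0.3 N), for 0.1 s.
3. the socket tray is out at its stop (value of joint socket_tray above 0.114 m), for 0.2 s.
At the end, for the whole second after the job is handed in: The bolt holder tray is within 6 mm of fully home, the socket tray within 6 mm of its outer stop, the socket stands upright (within 0.15 rad) and at rest on its tray floor, 60 to 130 mm behind the lip; no loose thing on the bench has moved 20 mm (value of joint holder_tray below 0.006 m and value of joint socket_tray above 0.114 m and angle between nickel_socket's own z axis and vertical below 0.15 rad and x of nickel_socket in the frame of socket_lip between 0.06 and 0.13 m and z of nickel_socket in the frame of socket_lip between -0.032 and -0.02 m and linear speed of nickel_socket below 0.02 m/s and distance of each of brass_nut, hex_key, deep_socket, bolt, washer, spanner from where it was at the start of the episode below 0.02 m); the robot touches nothing.
It fails at once if a lip is pinched (the fingers press its inner face and its front plate at once) ((contact force between the fingers and holder_tray_c0 above 1 N and contact force between the fingers and holder_tray_c1 above 1 N) or (contact force between the fingers and socket_tray_c0 above 1 N and contact force between the fingers and socket_tray_c1 above 1 N)).
It fails at once if the robot touches the nickel socket (contact force between any of the fingers, the arm and nickel_socket above 0.5 N).
It fails at once if the socket topples or is lifted off its tray (angle between nickel_socket's own z axis and vertical above 0.4 rad or z of nickel_socket in the frame of socket_slide above 0.04 m).
It fails at once if both trays stand out at once (more than 20 mm) (value of joint each of holder_tray, socket_tray above 0.02 m).
It fails at once if a loose thing on the bench is moved by 20 mm (distance of any of brass_nut, hex_key, deep_socket, bolt, washer, spanner from where it was at the start of the episode above 0.02 m).
It also fails if it takes over 48 s, if anything falls off the work surface, if the arm or the gripper's body presses on something with over 40 N, if the wrist force passes 120 N, or if a joint passes its speed limit or range.

## Working session

There is one attempt and no reset: what is moved stays moved. The work goes in short steps, Python scripts to look and compute and a shell command to move; the robot and the scene stay as the last step left them, time stands still between calls to the robot, and variables do not carry over. Pictures are saved under pics/ and viewed, at most 10 in all, crops included, and the job is handed in when it is done.

```bash
mkdir -p pics
cat > h.py <<'E'
import numpy as np, cv2
from cell import sense, optics, close_job
def ray(pic,px):
    K=np.array(pic["camera_matrix"],float);k=pic["k1"]
    n=cv2.undistortPoints(np.array([[px]],float),K,np.array([k,0,0,0],float))[0,0]
    R=cv2.Rodrigues(np.array(pic["rvec"],float))[0];t=np.array(pic["tvec"],float).ravel()
    return -R.T@t, R.T@np.array([n[0],n[1],1.])
def atz(pic,px,z):
    c,d=ray(pic,px); return c+d*(z-c[2])/d[2]
def tri(ps):
    A=0;b=0
    for pic,px in ps:
        c,d=ray(pic,px);d=d/np.linalg.norm(d);M=np.eye(3)-np.outer(d,d);A=A+M;b=b+M@c
    return np.linalg.solve(A,b)
Z={"holder_slide":0,"socket_slide":0,"holder_lip":.05,"socket_lip":.05,"holder_face":.031,"socket_face":.031,"nickel_socket":.024,"brass_nut":0,"hex_key":0,"deep_socket":0,"bolt":0,"washer":0,"spanner":0}
E
python3 - <<'E'
from h import *
np.set_printoptions(precision=4,suppress=True)
S={n:optics.snapshot(n) for n in("scene","top")}
for n,p in S.items():
    cv2.imwrite(f"pics/{n}0.png",p["pixels"][:,:,::-1])
for q,z in Z.items():
    for n,p in S.items():
        r=optics.pinpoint(p,q)
        print(q,n,[(np.round(a["location"],1),round(a["p"],2),atz(p,a["location"],z)[:2]) for a in r[:2]])
s=sense();print(s["ee_pos"],s["eef_rot"],s["time"])
E
```

```text
holder_slide scene [(array([226.5, 237.4]), 0.73, array([ 0.5998, -0.1166]))]
holder_slide top [(array([284.1, 178.1]), 0.88, array([ 0.6058, -0.1359]))]
socket_slide scene [(array([321.2, 220.3]), 0.66, array([0.6052, 0.1195]))]
socket_slide top [(array([199.3, 178.4]), 0.92, array([0.605 , 0.1232]))]
holder_lip scene [(array([224.5, 198.5]), 0.98, array([ 0.5216, -0.1037])), (array([224.1, 201.6]), 0.7, array([ 0.5302, -0.1062]))]
holder_lip top [(array([275.8, 202.1]), 0.75, array([ 0.5279, -0.1069]))]
socket_lip scene [(array([323.3, 209.3]), 0.72, array([0.6043, 0.1182]))]
socket_lip top [(array([197.6, 174.6]), 0.91, array([0.609, 0.122]))]
holder_face scene [(array([222.3, 201.7]), 0.66, array([ 0.5169, -0.11  ]))]
holder_face top [(array([272.4, 205.7]), 0.69, array([ 0.5189, -0.098 ]))]
socket_face scene [(array([318.7, 210.4]), 0.92, array([0.594 , 0.1126]))]
socket_face top [(array([199.4, 184.5]), 0.76, array([0.5822, 0.1186]))]
nickel_socket scene [(array([339.6, 252.4]), 0.79, array([0.7079, 0.1267]))]
nickel_socket top [(array([196.9, 147.1]), 0.55, array([0.6973, 0.12
[... 444 characters left out ...]
23.1]), 0.23, array([0.588 , 0.0092]))]
deep_socket top [(array([124.5, 180.6]), 0.58, array([0.5986, 0.3552])), (array([348.6, 187.9]), 0.46, array([ 0.5755, -0.3341]))]
bolt scene [(array([384., 167.]), 0.62, array([0.4838, 0.3364]))]
bolt top [(array([128.6, 214.6]), 0.64, array([0.4939, 0.3388]))]
washer scene [(array([250.6, 156.4]), 0.56, array([ 0.3655, -0.0075]))]
washer top [(array([245.2, 255.5]), 0.51, array([ 0.3718, -0.0173]))]
spanner scene [(array([111.3, 210.3]), 0.83, array([ 0.4586, -0.3882]))]
spanner top [(array([366.3, 225.3]), 0.54, array([ 0.4607, -0.3859]))]
[ 0.1988 -0.6189  0.2517] [[ 0.9521  0.3059  0.0001]
 [ 0.3059 -0.9521 -0.    ]
 [ 0.      0.0001 -1.    ]] 1.4
```

View pics/scene0.png

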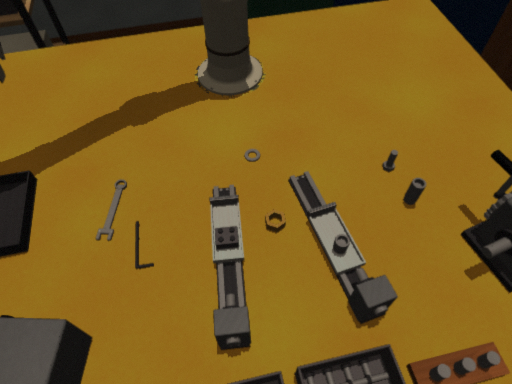

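View pics/top0.png

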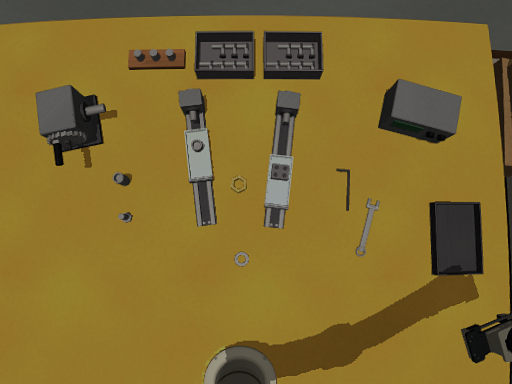

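The scene picture shows the holder tray near (227,215), out toward the robot, and the socket tray home near (335,235). The top picture agrees: holder lip near (276,207), socket lip near (198,178). I'll zoom in for the exact edges.

Run:
```python
import cv2
a=cv2.imread("pics/top0.png")[85:235,175:310];cv2.imwrite("pics/t1.png",cv2.resize(a,None,fx=4,fy=4,interpolation=cv2.INTER_CUBIC))
a=cv2.imread("pics/scene0.png")[170:350,190:400];cv2.imwrite("pics/s1.png",cv2.resize(a,None,fx=3,fy=3,interpolation=cv2.INTER_CUBIC))
```

```text
(no output)
```

View pics/t1.png

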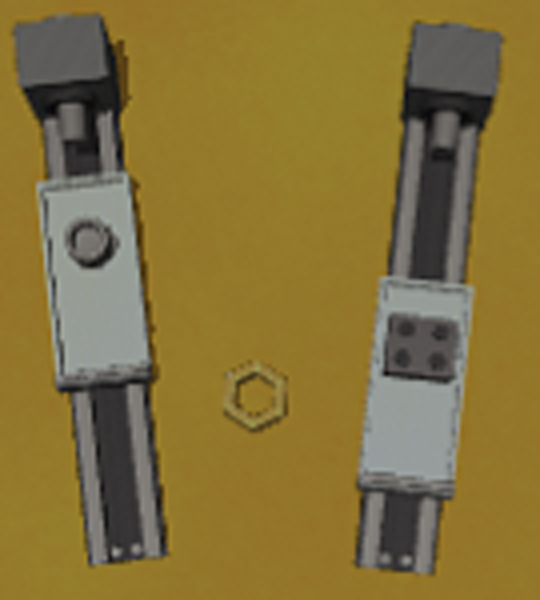

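View pics/s1.png

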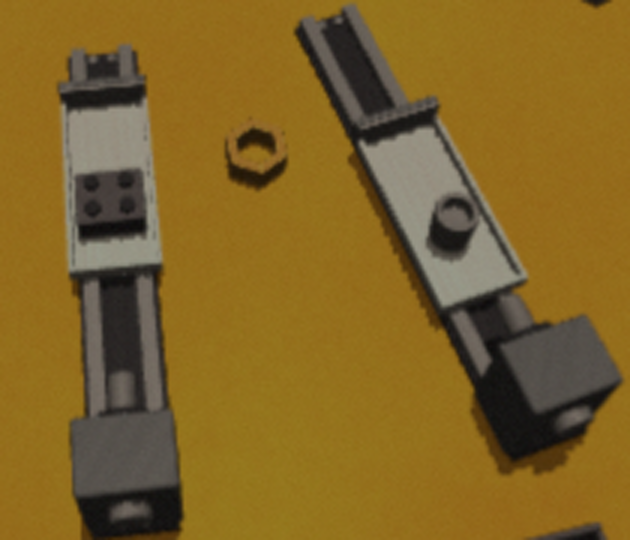

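The crops give clean corners: rail front ends, tray back corners, front plate top edges. I'll fit each slide's pose and the tray travel to them with least squares.

```bash
cat > fit.py <<'E'
from h import *
from scipy.optimize import least_squares
np.set_printoptions(precision=4,suppress=True)
S={n:optics.snapshot(n) for n in("scene","top")}
T=lambda L:np.array(L)/4+[175-.4,85-.4]
C=lambda L:np.array(L)/3+[190-.3,170-.3]
# order: rail front +y,-y; tray back +y,-y; plate outer top +y,-y
obs={"holder":(T([(356,566),(435,573),(385,278),(474,288),(358,490),(453,497)]),C([(133,45),(70,52),(161,268),(70,277),(145,77),(60,84)])),
"socket":(T([(91,565),(168,556),(37,182),(131,174),(57,388),(155,379)]),C([(352,6),(297,27),(526,277),(444,308),(436,98),(355,125)]))}
def proj(p,X):
    return cv2.projectPoints(X,np.array(p["rvec"],float),np.array(p["tvec"],float),np.array(p["camera_matrix"],float),np.array([p["k1"],0,0,0],float))[0][:,0]
def pts(v):
    x,y,a,q=v;L=np.array([(-.14,.03,.016),(-.14,-.03,.016),(.15-q,.035,.034),(.15-q,-.035,.034),(-.01-q,.035,.05),(-.01-q,-.035,.05)])
    R=np.array([[np.cos(a),-np.sin(a),0],[np.sin(a),np.cos(a),0],[0,0,1]]);return L@R.T+[x,y,0]
for n,g in(("holder",(.6,-.12,-.1,.07)),("socket",(.6,.12,.1,0))):
    f=lambda v,w=("top","scene"):np.concatenate([(proj(S[c],pts(v))-obs[n][c=="scene"]).ravel() for c in w])
    for w in(("top","scene"),("top",),("scene",)):
        r=least_squares(f,g,args=(w,),loss="soft_l1");print(n,w,r.x,np.degrees(r.x[2]),"rms",np.sqrt(np.mean(f(r.x,w)**2)))
    print(f(r.x).reshape(-1,2).round(1).tolist())
E
python3 fit.py
```

```text
holder ('top', 'scene') [ 0.5969 -0.1159 -0.1143  0.0735] -6.546266093158754 rms 0.9086638799855781
holder ('top',) [ 0.5956 -0.118  -0.1183  0.0755] -6.7777479997192716 rms 0.3512311874769355
holder ('scene',) [ 0.5985 -0.1142 -0.1178  0.0726] -6.748165389818324 rms 0.5672254042093174
[[-1.4, -1.3], [-1.1, -0.7], [-1.9, -2.0], [-1.0, -1.8], [-1.1, -2.5], [-0.9, -1.4], [1.3, 0.1], [-0.9, -0.1], [0.6, -0.3], [-0.6, -0.2], [0.2, 0.2], [-0.4, 0.4]]
socket ('top', 'scene') [0.6046 0.1156 0.1342 0.0011] 7.688282288399702 rms 0.955957669038134
socket ('top',) [0.6023 0.1136 0.1234 0.0006] 7.069440379298586 rms 0.37514190394816577
socket ('scene',) [0.6082 0.1177 0.1368 0.0037] 7.839871924100299 rms 0.8051089981835226
[[-1.1, -1.8], [-0.4, -2.3], [-1.3, -0.2], [-1.9, -1.3], [-1.0, -0.5], [-1.9, -1.5], [1.7, 0.2], [-0.9, -0.3], [1.2, 0.5], [-0.0, 0.7], [-0.7, -0.6], [-0.4, -0.8]]
```

```bash
python3 -m creep '[410,-413,50,0,0,24.5,410,-413,50,0,0,24.5,410,-413,50,0,0,24.5,410,-413,50,0,0,24.5,410,-413,50,0,0,24.5,410,-413,50,0,0,24.5,410,-413,50,0,0,24.5,410,-413,50,0,0,24.5]' 0 10
```

```text
time: 2.5
ee_pos: [0.4257, -0.1733, 0.2093]
eef_rot: [[0.993, -0.117, 0.001], [-0.117, -0.993, -0.001], [0.001, 0.001, -1.0]]
wrist_force: [1.0, -0.4, -0.2]
grip_width: 0.0167
grasp_force: 0.0
```

```bash
python3 -m creep '[25,-70,70,0,0,0,25,-70,70,0,0,0,25,-70,70,0,0,0,25,-70,70,0,0,0]'
```

```text
time: 3.0
ee_pos: [0.4579, -0.109, 0.1393]
eef_rot: [[0.993, -0.117, 0.0], [-0.117, -0.993, -0.0], [0.0, 0.0, -1.0]]
wrist_force: [0.1, -0.5, 0.1]
grip_width: 0.0005
grasp_force: 0.0
```

```bash
python3 -m creep '[0,-9,50,0,0,0,0,-9,86,0,0,0,0,-9,86,0,0,0,20,-9,86,0,0,0,40,-9,86,0,0,0,40,-9,86,0,0,0]'; python3 -m creep '[12,0,0,0,0,0,24,0,0,0,0,0,36,0,0,0,0,0,48,0,0,0,0,0,58,0,0,0,0,0,66,0,0,0,0,0,72,0,0,0,0,0,72,0,0,0,0,0]'
```

```text
time: 3.75
ee_pos: [0.5012, -0.1055, 0.0553]
eef_rot: [[0.993, -0.119, 0.005], [-0.119, -0.993, -0.001], [0.005, 0.001, -1.0]]
wrist_force: [-0.4, 0.1, -0.5]
grip_width: 0.0003
grasp_force: 0.0
time: 4.75
ee_pos: [0.5712, -0.112, 0.053]
eef_rot: [[0.993, -0.116, 0.002], [-0.116, -0.993, 0.001], [0.002, -0.001, -1.0]]
wrist_force: [0.6, 0.5, 0.4]
grip_width: 0.0006
grasp_force: 0.0
```

```bash
python3 -m creep '[2,0,0,0,0,0,4,0,0,0,0,0,5,0,0,0,0,0,6,0,0,0,0,0]'; python3 -m creep '[1,0,0,0,0,0,2,0,0,0,0,0]'
```

```text
time: 5.25
ee_pos: [0.5751, -0.1126, 0.0528]
eef_rot: [[0.993, -0.116, -0.002], [-0.116, -0.993, 0.0], [-0.002, -0.0, -1.0]]
wrist_force: [-6.7, 1.7, 4.7]
grip_width: 0.0008
grasp_force: 3.0
time: 5.5
ee_pos: [0.5752, -0.1128, 0.0524]
eef_rot: [[0.993, -0.116, -0.006], [-0.116, -0.993, 0.0], [-0.006, 0.0, -1.0]]
wrist_force: [-10.7, 2.8, 7.8]
grip_width: 0.0006
grasp_force: 5.3
```

The force rises with no further travel, so the tray is on its home stop. I'll back off, lift and check.

```bash
python3 -m creep '[2,0,0,0,0,0,-15,0,0,0,0,0,-30,0,0,0,0,0,-30,0,-50,0,0,0,-30,0,-100,0,0,0,-30,0,-120,0,0,0,-30,0,-120,0,0,0]'
python3 - <<'E'
from h import *
np.set_printoptions(precision=4,suppress=True)
for n in("scene","top"):
    p=optics.snapshot(n);cv2.imwrite(f"pics/{n}2.png",p["pixels"][:,:,::-1])
    for q in("holder_lip","socket_lip","holder_face"):
        r=optics.pinpoint(p,q);print(n,q,[(a["p"],atz(p,a["location"],Z[q])[:2]) for a in r[:1]])
a=cv2.imread("pics/scene2.png")[170:350,190:400];b=cv2.imread("pics/top2.png")[85:235,175:310]
cv2.imwrite("pics/c2.png",np.hstack([cv2.resize(a,(420,360)),cv2.resize(b,(324,360))]))
E
```

```text
time: 6.38
ee_pos: [0.5497, -0.1105, 0.1745]
eef_rot: [[0.993, -0.117, 0.004], [-0.117, -0.993, -0.001], [0.004, 0.001, -1.0]]
wrist_force: [-0.1, -1.2, 0.0]
grip_width: 0.0007
grasp_force: 0.0
scene holder_lip [(0.95, array([ 0.5914, -0.1135]))]
scene socket_lip [(0.64, array([0.6045, 0.1194]))]
scene holder_face [(0.7, array([ 0.5887, -0.1174]))]
top holder_lip []
top socket_lip [(0.88, array([0.6054, 0.1096]))]
top holder_face []
```

View pics/c2.png

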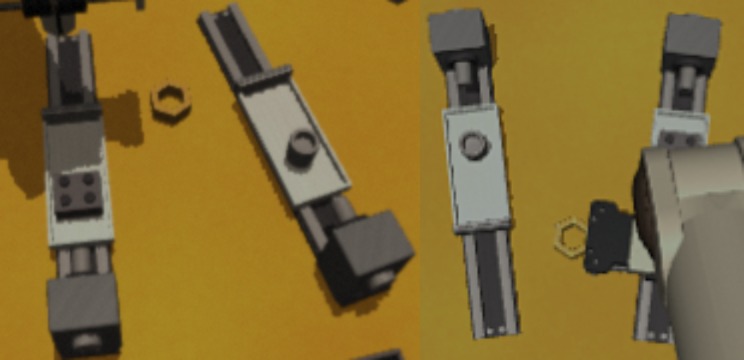

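The tray with the bolt block is now home: its back edge is at the shaft nose at (78,245) in the left crop. The socket tray is untouched, its lip at about (265,78). Now I'll move over the socket tray.

```bash
python3 -m creep '[57,-238,0,0,0,-14.1,57,-238,0,0,0,-14.1,57,-238,0,0,0,-14.1,57,-238,0,0,0,-14.1,57,-238,0,0,0,-14.1,57,-238,0,0,0,-14.1,57,-238,0,0,0,-14.1]'
cat > loc.py <<'E'
from h import *
s=sense();p=np.array(s["ee_pos"]);a=np.radians(7.4);o=np.array([.6045,.1156]);d=p[:2]-o
print("slide x,y mm",1e3*(d@[np.cos(a),np.sin(a)]),1e3*(d@[-np.sin(a),np.cos(a)]),"tip z",1e3*p[2]-25,"yaw",np.degrees(np.arctan2(s["eef_rot"][1][0],s["eef_rot"][0][0])),s["wrist_force"],s["time"])
E
python3 loc.py
```

```text
time: 7.65
ee_pos: [0.6325, 0.1174, 0.1724]
eef_rot: [[0.992, 0.126, -0.001], [0.126, -0.992, -0.002], [-0.001, 0.001, -1.0]]
wrist_force: [0.1, 0.2, 0.7]
grip_width: 0.0007
grasp_force: 0.0
slide x,y mm 27.974422552501064 -1.8138797506028541 tip z 147.41028556931064 yaw 7.253575182077007 [0.05625938 0.18236591 0.69629459] 7.65
```

```bash
python3 -m creep '[3,-2,40,0,0,0,3,-2,80,0,0,0,3,-2,95,0,0,0,3,-2,105,0,0,0,3,-2,115,0,0,0,3,-2,115,0,0,0,3,-2,115,0,0,0]'; python3 loc.py
python3 - <<'E'
from h import *
b=[]
for n in("scene","top"):
    p=optics.snapshot(n)["pixels"][:,:,::-1];b.append(cv2.resize(p[170:320,270:400] if n=="scene" else p[85:235,150:280],(390,450)))
cv2.imwrite("pics/c3.png",np.hstack(b))
E
```

```text
time: 8.52
ee_pos: [0.6359, 0.1225, 0.0588]
eef_rot: [[0.992, 0.129, 0.001], [0.129, -0.992, 0.0], [0.001, -0.0, -1.0]]
wrist_force: [-0.2, -0.6, 0.8]
grip_width: 0.0007
grasp_force: 0.0
slide x,y mm 32.05295101954426 2.8408038249600285 tip z 33.82779799000615 yaw 7.414160479105094 [-0.2367442  -0.63510467  0.78699534] 8.525
```

View pics/c3.png

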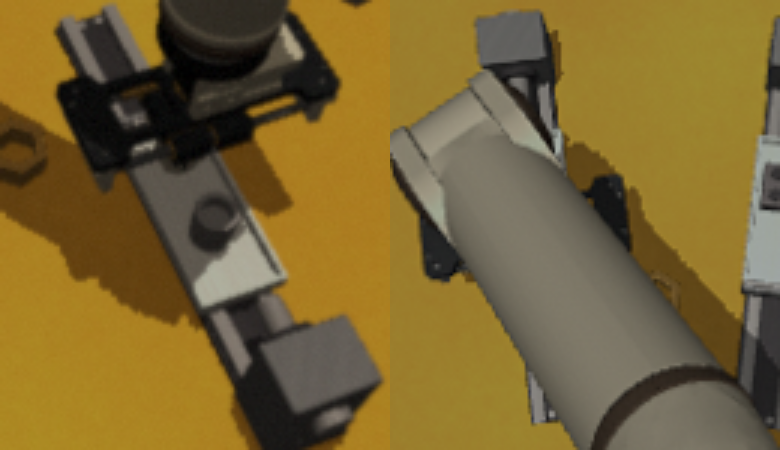

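The fingertips are down in the tray ahead of the socket (gripper at (200,140), socket at (213,220) in the left crop), with no contact force. Now I'll draw gently.

```bash
python3 -m creep '[-6,2,1,0,0,0,-12,2,1,0,0,0,-16,2,1,0,0,0,-19,2,1,0,0,0,-22,2,1,0,0,0,-25,2,1,0,0,0,-28,2,1,0,0,0,-31,2,1,0,0,0]';python3 loc.py
```

```text
time: 9.62
ee_pos: [0.6051, 0.1164, 0.0571]
eef_rot: [[0.992, 0.129, 0.001], [0.129, -0.992, 0.0], [0.001, -0.0, -1.0]]
wrist_force: [1.6, 0.3, -0.7]
grip_width: 0.0005
grasp_force: 1.1
slide x,y mm 0.6475947944270773 0.7024045387719378 tip z 32.107219917982036 yaw 7.405082989489108 [ 1.62139798  0.3008465  -0.73477204] 9.625
```

```bash
python3 -m creep '[-4,0,0,0,0,0,-9,0,0,0,0,0,-15,0,0,0,0,0,-21,0,0,0,0,0,-27,0,0,0,0,0,-33,0,0,0,0,0,-39,0,0,0,0,0,-45,0,0,0,0,0]';python3 -m creep '[-6,0,0,0,0,0,-12,0,0,0,0,0,-18,0,0,0,0,0,-24,0,0,0,0,0,-30,0,0,0,0,0,-36,0,0,0,0,0,-41,0,0,0,0,0,-45,0,0,0,0,0]';python3 loc.py
```

```text
time: 10.62
ee_pos: [0.5599, 0.1107, 0.057]
eef_rot: [[0.992, 0.129, 0.0], [0.129, -0.992, 0.0], [0.0, -0.0, -1.0]]
wrist_force: [2.2, 1.2, 1.6]
grip_width: 0.0003
grasp_force: 1.2
time: 11.62
ee_pos: [0.5152, 0.1045, 0.0569]
eef_rot: [[0.992, 0.129, -0.0], [0.129, -0.992, -0.0], [-0.0, 0.0, -1.0]]
wrist_force: [2.1, 2.0, -0.4]
grip_width: 0.0003
grasp_force: 1.1
slide x,y mm -89.9882737617892 0.4962044324856196 tip z 31.886512371920332 yaw 7.405004722810948 [ 2.07498205  2.03576548 -0.38830725] 11.625
```

```bash
python3 -m creep '[-4,0,0,0,0,0,-8,0,0,0,0,0,-11,0,0,0,0,0,-14,0,0,0,0,0,-16,0,0,0,0,0,-18,0,0,0,0,0,-19,0,0,0,0,0]';python3 loc.py;python3 -m creep '[-1,0,0,0,0,0,-2,0,0,0,0,0,-3,0,0,0,0,0]';python3 loc.py
```

```text
time: 12.5
ee_pos: [0.4966, 0.1021, 0.0569]
eef_rot: [[0.992, 0.129, -0.0], [0.129, -0.992, -0.0], [-0.0, 0.0, -1.0]]
wrist_force: [2.6, 0.6, -1.0]
grip_width: 0.0003
grasp_force: 1.0
slide x,y mm -108.7140806972026 0.5481433044252044 tip z 31.933427968364775 yaw 7.4079793568501175 [ 2.58531085  0.61280015 -1.0459119 ] 12.5
time: 12.88
ee_pos: [0.4948, 0.1019, 0.0571]
eef_rot: [[0.992, 0.129, 0.002], [0.129, -0.992, 0.001], [0.002, -0.0, -1.0]]
wrist_force: [6.2, 0.6, -3.2]
grip_width: 0.0005
grasp_force: 3.0
slide x,y mm -110.58951390104359 0.5020000497876534 tip z 32.10869201661485 yaw 7.397001103919437 [ 6.17056663  0.57647571 -3.17449506] 12.875
```

Stop reached: the force is rising at the expected position. Hold, release the lip, lift and check.

```bash
python3 -m creep '[-1,0,0,0,0,0,-1,0,0,0,0,0,3,0,0,0,0,0,12,0,0,0,0,0,14,0,0,0,0,0,14,0,-40,0,0,0,14,0,-100,0,0,0,14,0,-150,0,0,0]';python3 -m creep '[-60,0,-60,0,0,0,-110,0,-60,0,0,0,-110,0,-60,0,0,0,-110,0,-60,0,0,0]';python3 loc.py
python3 - <<'E'
from h import *
b=[]
for n in("scene","top"):
    p=optics.snapshot(n)["pixels"][:,:,::-1];b.append(cv2.resize(p[130:350,90:430] if n=="scene" else p[85:265,110:390],(400,260)))
cv2.imwrite("pics/c4.png",np.hstack(b))
E
```

```text
time: 13.88
ee_pos: [0.5073, 0.1038, 0.2086]
eef_rot: [[0.992, 0.129, -0.0], [0.129, -0.992, 0.0], [-0.0, -0.0, -1.0]]
wrist_force: [0.9, -0.1, -0.4]
grip_width: 0.0007
grasp_force: 0.0
time: 14.38
ee_pos: [0.3988, 0.0889, 0.2673]
eef_rot: [[0.992, 0.128, 0.002], [0.128, -0.992, -0.001], [0.001, 0.002, -1.0]]
wrist_force: [1.1, 0.1, 0.9]
grip_width: 0.0005
grasp_force: 0.0
slide x,y mm -207.3907095930501 0.061444864435309984 tip z 242.2867057231905 yaw 7.370760097215959 [1.0894462  0.0838622  0.86426589] 14.375
```

View pics/c4.png

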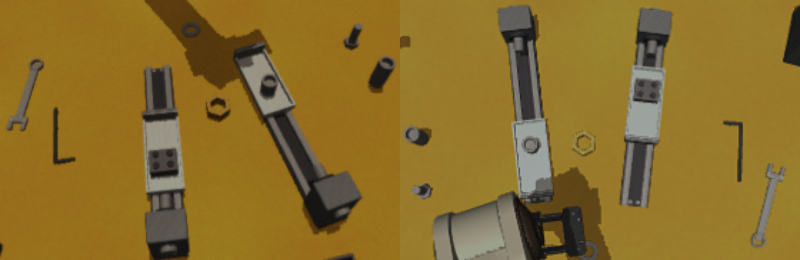

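The holder tray is home (block at (165,160) in the left crop). The socket tray is fully out with the socket standing at (268,85), the bystanders are in place and the arm is clear.

```bash
python3 -c "
from cell import close_job
print(close_job())"
```

```text
the job is handed in; nothing more can be done
None
```

The job is handed in: the holder tray is fully home, the socket tray is drawn out to its stop with the socket still upright, the loose things look unmoved in the last picture, and the arm is clear; no verdict came back.

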